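Close up a pinned casting mould

ROBOT

A 7-joint arm with a two-finger parallel gripper is mounted at the origin on a cart in front of the work surface, level with it; the furniture and walls round the work are solid. World frame = base frame: x ahead of the robot, y to its left, z up, the work surface at z = 0. Lengths are in mm, angles in rad, forces in N, time in s.
With the tool pointing down it reaches from about 400 to 850 mm from the base axis. Payload 6.9 kg.
Tool frame: the origin (TCP) lies at the very end of the fingers, on their centre line; the grasp point (between the pads) lies 19 mm behind it (robot.tcp_to_grasp is the distance from the TCP to the grasp point, in mm); z points along the fingers, y is the line along which they close (so a half turn about z gives the same grasp; the last joint's range is limited). The gripper opens to 85 mm and grips with 20 to 120 N. Pads are 22 mm wide; open, the fingers measure 114 mm over their backs; the gripper's body (76 mm by 85 mm) begins 54 mm behind the grasp point. The pads swing forward as they close: fully open they stand 13 mm farther back than shut.
Start: joints at [1.367, 0.507, -0.238, 1.5, 0.126, 1.149, -0.155], TCP at [190.513, -595.245, 231.275] pointing down, gripper open.
Joint ranges: [-3.08, 3.08], [-0.24, 2.05], [-1.43, 1.35], [0, 2.5], [-1.52, 4.66], [0.17, 1.96], [-2.89, 2.89]. Speed limits (rad/s): [2.39, 2.39, 3.14, 3.14, 3.14, 3.14, 3.14].

INTERFACE

Orientations are given as a unit quaternion [w, x, y, z].
In Python, from cell import robot gives the robot as it stands.
- The arm moves only by the shell command python3 -m creep 'ROWS' [FORCE]. ROWS is JSON, a list of rows, each a list of 3 entries, a list of its own where there are three numbers: the closure in counts, from 0 (fully open) to 255 (shut), then the shift along the world's x, y, z in mm, then the turn, a rotation vector about the world's x, y, z in rad. A call has 1 to 5 rows; each row shifts and turns the commanded pose from where the row before left it; what a row does not reach is not made up. A row lasts 1/8 s, in which the tool goes at most 62.5 mm and 10.7 degrees, less where a joint would pass 70% of its speed; a pose out of reach is approached as far as the arm can. A call is refused whole if a number of a shift passes 62.5 or a number of a turn 0.188, either way. A call with a gripper value outside its range is refused whole. The fingers move at their own pace and stop on an object; FORCE is the grip in N (left out, the last holds). Time passes only in rows, so rows that do not move let the fingers close. It gives the time, the measured TCP pose, the force, the opening and the grip force at its end, in the units of the state.
- robot.read_state(): the state, without advancing time (a new reading comes with each control period).
- robot.capture(name): name is "side" or "top"; returns (picture, depth): 384x512x3 uint8, red, green, blue; 384x512 float32, mm along the optical axis (not along the pixel's ray), 0 where there is no reading.
- robot.camera_model(name): a dict with "fx", "fy", "cx", "cy" (pixels), "k1" (the pictures are not rectified: a ray, as slopes to the right and down, at radius r is drawn at 1 + k1 r^2 times it, then the intrinsics apply), "R" (3x3) and "t" (3): a world point X has camera coordinates R X + t. Camera axes: x right, y down, z forward; pixel columns grow to the right and rows downward; lengths in mm; the calibration is good to about 2 mm. A picture is of the moment at which its call begins. camera_model takes no time and is no camera call.
- robot.sign_off(): hands the job in; it is judged then, once.
The state is a dict: "t": time; "joint_pos": joint angles; "qd": joint speeds; "effort": joint torques, N m; "eef_pos": TCP position; "tcp_rot": TCP orientation; "wrist_force": force on the tool from outside, world axes, zero at the start; "moment": the same for the moment, N m; "finger_gap": opening from 0.0 (shut) to 1.0 (fully open); "grasp_force": force on a finger pad.
Only numpy, scipy, OpenCV 4.12 (cv2) and the standard library are available. Lean on these libraries where they do the work, as an engineer would, in place of code of your own. Each camera call takes 0.05 s, during which the arm holds its last target. There are 200 camera calls.

TASK

Build up the casting mould on its base: lower the windowed frame plate over the three pins until it sits flat on the standoffs, then stack the solid cover plate over the same pins flat on the frame, and push the keeper arm round until it is fully in over the cover. Lower the plates, do not let them drop onto the pins, and do not knock over the bottle or the wax tub.

Things in the scene. Friction and masses are not known exactly. Their poses are not given: they have to be found in the camera images.
- mould_base: The mould base, fixed to the table; origin on the table below seat, same axes. Dark steel foot 12 mm high, x -82 to +108 mm, y -48 to +48 mm. Three standoffs, 17 mm thick, at (x, y) = (-50, 14), (-50, -14), (50, 0) mm; their shoulders, 32 mm up, carry the plates. On each a 10 mm pin rises 32 mm more; its top 8 mm are bullet-nosed.
- seat (a point): Centre point between the three standoffs of the base, level with their shoulders, 32 mm above the table. x axis: along the base towards the keeper's pivot; y: to the left of that; z: up.
- frame_centre (a point): Centre of the loose aluminium frame plate, 130 x 52 x 14 mm (x, y, z), 0.19 kg, 59 x 29 mm window in its middle. 13 mm holes at the pins' (x, y): two at its -x end, one at +x, so it fits only with its x axis along the base's. Starts flat on the table, z up. Seated, this point is 7 mm above seat. Grip across the 52 mm at mid-length.
- cover_centre (a point): Centre of the loose aluminium cover plate, 130 x 62 x 12 mm (x, y, z), 0.23 kg, solid but for a 17 mm pouring hole in its middle and three 13 mm pin holes: two at its -x end, one at +x. Starts flat on the table, z up. Seated on the frame, this point is 20 mm above seat. Grip across the 62 mm at mid-length.
- keeper (a joint): Angle (rad) of the steel keeper arm about its upright pivot. 0: at its stop, pointing along the base's -x over the cover. Grows to 2.2 as it swings counter-clockwise (from above) out to the base's -y side, clear of the plates; stays where left, about 1 N moves it. Arm 16 mm wide, 68 to 76 mm above the table; the pad under its end passes 2 mm above a seated cover.
- keeper_pivot (a point): Point on the keeper's pivot axis, at (x, y) = (88, 0) mm from seat, 91 mm above the table (level with the middle of the peg).
- keeper_peg (a point): Middle of the upright round peg on the end of the keeper arm: 14 mm thick, from 76 to 106 mm above the table, 58 mm from the pivot axis. Push it sideways to swing the keeper.
- drink_bottle: Bystander: tall sage-green bottle, 79 mm wide, 283 mm high, standing at the back; origin under its centre.
- wax_tub: Bystander: white tub with a blue lid, 66 mm wide, 62 mm high, standing at the back; origin under its centre.
Things that resemble listed ones, but are neither listed nor needed, are in the scene too. Leave any turquoise look-alike of the part that bears cover_centre alone.

How it is judged (in metres and radians):
On the way, in this order (a step that is already met when the one before it is completed fails the run):
1. the frame plate sits flat on the standoffs, over all three pins (horizontal distance between frame_centre and seat below 0.004 m and z of frame_centre in the frame of seat between 0.004 and 0.009 m and angle between frame_centre's own z axis and vertical below 0.04 rad), for 0.2 s.
2. the cover plate sits flat on the frame, over all three pins (all of step 1 and horizontal distance between cover_centre and seat below 0.004 m and z of cover_centre in the frame of seat between 0.017 and 0.022 m and angle between cover_centre's own z axis and vertical below 0.04 rad), for 0.2 s.
3. the keeper is swung fully in over the cover (all of step 2 and value of joint keeper below 0.1 rad), for 0.2 s.
At the end, for the whole second after the job is handed in: Frame and cover lie over all three pins, within 4 mm of centre, 0.04 rad of level and 2 mm of seated height (frame centre 7 mm, cover centre 20 mm above the seat point); the keeper is within 0.1 rad of its stop over the cover; bottle and tub stand upright (all of step 3 and angle between each of drink_bottle, wax_tub's own z axis and vertical below 0.3 rad); the robot touches nothing.
It fails at once if the frame plate is dropped (faster than 0.45 m/s) onto the pins (horizontal distance between frame_centre and seat below 0.02 m and z of frame_centre in the frame of seat below 0.05 m and linear speed of frame_plate above 0.45 m/s).
It fails at once if the cover plate is dropped (faster than 0.45 m/s) onto the pins (horizontal distance between cover_centre and seat below 0.02 m and z of cover_centre in the frame of seat below 0.05 m and linear speed of cover_plate above 0.45 m/s).
It fails at once if the bottle or the tub is knocked over (angle between any of drink_bottle, wax_tub's own z axis and vertical above 0.6 rad).
It also fails if it takes over 69 s, if anything falls off the work surface, if the arm or the gripper's body presses on something with over 40 N, if the wrist force passes 120 N, or if a joint passes its speed limit or range.

## Working session

There is one attempt and no reset: what is moved stays moved. The work goes in short steps, Python scripts to look and compute and a shell command to move; the robot and the scene stay as the last step left them, time stands still between calls to the robot, and variables do not carry over. Pictures are saved under pics/ and viewed, at most 10 in all, crops included, and the job is handed in when it is done.

```bash
ls; mkdir -p pics; python3 - <<'E'
from cell import robot
import cv2, numpy as np
for n in("top","side"):
    p,d=robot.capture(n); cv2.imwrite(f"pics/{n}0.png",p[:,:,::-1]); np.savez(f"{n}0.npz",p=p,d=d)
    m=robot.camera_model(n); print(n,{k:np.round(v,4).tolist() for k,v in m.items()})
s=robot.read_state(); print(s)
E
```

```text
pics
top {'fx': 352.172, 'fy': 352.172, 'cx': 254.2603, 'cy': 195.156, 'k1': -0.0434, 'R': [[0.0038, -0.9998, -0.0216], [-0.9837, 0.0002, -0.18], [0.18, 0.022, -0.9834]], 't': [-176.5629, 595.288, 1367.1773]}
side {'fx': 478.4503, 'fy': 478.4503, 'cx': 253.4954, 'cy': 204.7062, 'k1': 0.0362, 'R': [[-0.9994, -0.0239, 0.0233], [-0.0322, 0.5041, -0.8631], [0.0089, -0.8633, -0.5046]], 't': [616.689, 181.8078, 1688.4359]}
{'t': 0.1, 'joint_pos': array([ 1.36648635,  0.50827479, -0.23751864,  1.50101188,  0.12573043,
        1.14892079, -0.15479466]), 'qd': array([ 0.00260441, -0.0017002 ,  0.00037978, -0.0015785 ,  0.00013119,
        0.00044578, -0.00124569]), 'effort': array([-4.50285006e-03, -6.21838403e+01, -2.19433911e+00, -2.50207222e+01,
        1.24973495e-02,  7.81359791e-03,  2.96509484e-05]), 'eef_pos': array([ 190.32592314, -594.84792729,  230.51035808]), 'tcp_rot': array([-7.96817434e-04,  9.88024641e-01,  1.54294039e-01, -1.55599602e-04]), 'wrist_force': array([ 0.35348141, -1.01347823, -0.27445086]), 'moment': array([-0.02008155, -0.03999546, -0.04259967]), 'grasp_force': 0.0, 'finger_gap': 1.0010327611804}
```

View pics/top0.png

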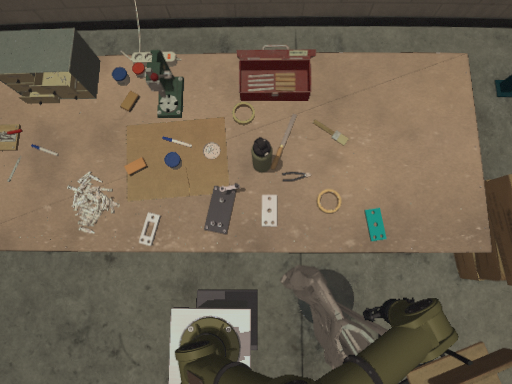

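View pics/side0.png

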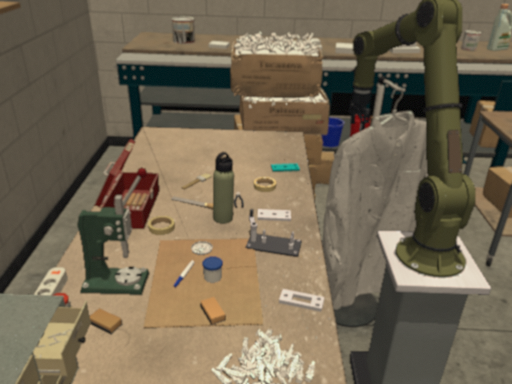

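Top view: frame plate at (149,229), dark base at (221,208) with the keeper at (230,188), white cover at (269,210), turquoise decoy at (375,224), bottle at (262,155), tub at (173,160). The side view confirms the same layout. Next I'll zoom in.

```bash
cat > h.py <<'E'
import numpy as np, cv2
from cell import robot
def ray(n,uv):
    m=robot.camera_model(n); K=np.array([[m['fx'],0,m['cx']],[0,m['fy'],m['cy']],[0,0,1]])
    p=cv2.undistortPoints(np.array(uv,float).reshape(-1,1,2),K,np.array([m['k1'],0,0,0,0]))[:,0]
    R=np.array(m['R']);t=np.array(m['t'])
    return -R.T@t, np.c_[p,np.ones(len(p))]@R
def onz(n,uv,z):
    c,d=ray(n,uv); return c+d*((z-c[2])/d[:,2])[:,None]
def proj(n,X):
    m=robot.camera_model(n); K=np.array([[m['fx'],0,m['cx']],[0,m['fy'],m['cy']],[0,0,1]])
    return cv2.projectPoints(np.array(X,float).reshape(-1,1,3),cv2.Rodrigues(np.array(m['R']))[0],np.array(m['t'],float),K,np.array([m['k1'],0,0,0,0]))[0][:,0]
def crop(n,p,x0,y0,x1,y1,s,name):
    cv2.imwrite(name,cv2.resize(p[y0:y1,x0:x1,::-1],None,fx=s,fy=s,interpolation=cv2.INTER_CUBIC))
def rect(p,n,box,lo,hi,z):
    x0,y0,x1,y1=box; h=cv2.cvtColor(p,cv2.COLOR_RGB2HSV)[y0:y1,x0:x1]
    m=cv2.inRange(h,lo,hi); cs,_=cv2.findContours(m,cv2.RETR_EXTERNAL,cv2.CHAIN_APPROX_NONE)
    c=max(cs,key=cv2.contourArea)[:,0]+[x0,y0]
    w=onz(n,c,z)[:,:2]; return cv2.minAreaRect(w.astype(np.float32)), len(c)
E
python3 - <<'E'
from h import *
p=np.load("top0.npz")['p']; crop("top",p,130,175,290,255,5,"pics/topc.png")
h=cv2.cvtColor(p,cv2.COLOR_RGB2HSV)
for u in [(142,236),(269,203),(215,210),(221,222),(250,240),(180,230)]: print(u,h[u[1],u[0]])
print(rect(p,"top",(132,205,168,250),(0,0,175),(180,60,255),14))
print(rect(p,"top",(255,185,285,235),(0,0,175),(180,60,255),12))
print(rect(p,"top",(195,180,245,240),(0,0,0),(180,255,95),12))
p=np.load("side0.npz")['p']; crop("side",p,235,195,335,315,5,"pics/sidec.png")
E
```

```text
(142, 236) [ 20  26 197]
(269, 203) [ 16  31 198]
(215, 210) [11 25 81]
(221, 222) [11 26 79]
(250, 240) [ 15  75 146]
(180, 230) [ 15  85 141]
(((463.5330810546875, 259.7336730957031), (50.17682647705078, 127.6510238647461), 75.5089111328125), 88)
(((541.334228515625, -235.65313720703125), (57.96772384643555, 124.49998474121094), 89.98775482177734), 88)
(((555.9622802734375, -40.14070129394531), (122.6358871459961, 222.57830810546875), 69.21979522705078), 170)
```

View pics/topc.png

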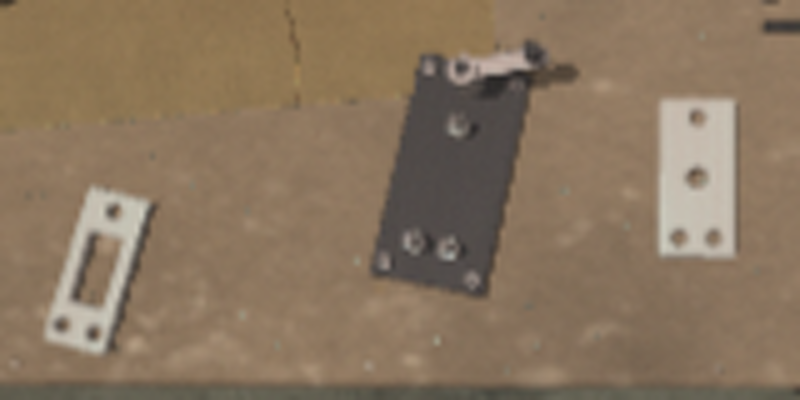

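View pics/sidec.png

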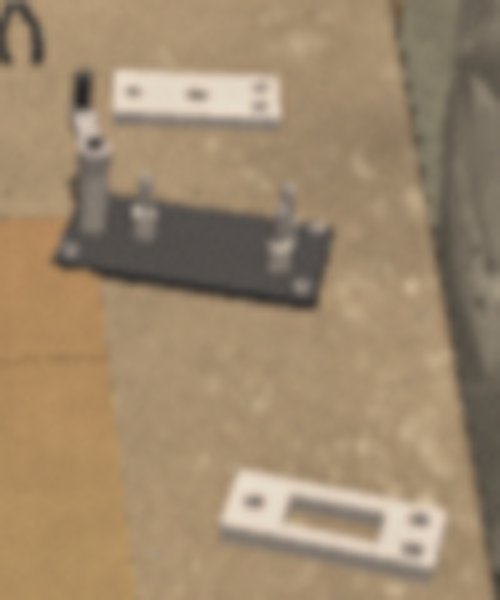

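The base's pivot and single pin are on the side away from the robot, and both plates already have their single-hole end facing that way too. Keeper is out on the -y side. Next is an accurate base pose.

```bash
cat > base.py <<'E'
from h import *
def foot(n,p,box):
    x0,y0,x1,y1=box; h=cv2.cvtColor(p,cv2.COLOR_RGB2HSV)
    m=np.zeros(p.shape[:2],np.uint8); m[y0:y1,x0:x1]=cv2.inRange(h[y0:y1,x0:x1],(0,0,40),(180,70,112))
    m=cv2.morphologyEx(m,cv2.MORPH_CLOSE,np.ones((7,7))); m=cv2.morphologyEx(m,cv2.MORPH_OPEN,np.ones((9,9)))
    c=max(cv2.findContours(m,0,1)[0],key=cv2.contourArea); return c[:,0]
E
python3 - <<'E'
from base import *
pt=np.load("top0.npz")['p'];dt=np.load("top0.npz")['d']; ps=np.load("side0.npz")['p']; ds=np.load("side0.npz")['d']
for n,p,b in(("top",pt,(195,180,245,240)),("side",ps,(240,225,310,262))):
    w=onz(n,foot(n,p,b),12)[:,:2].astype(np.float32); print(n,cv2.minAreaRect(w),len(w))
s=lambda n,o,q,z:onz(n,np.array(q)/5+o-0.4,z).round(1)
o=[130,175]; print("top foot corners",s("top",o,[(420,55),(530,78),(488,296),(373,275)],12)[:,:2].tolist())
print("top screws",s("top",o,[(429,67),(516,86),(473,281),(385,262)],13)[:,:2].tolist())
print("shoulder/pin top",s("top",o,[(460,126),(414,242),(448,248)],45)[:,:2].tolist(),"pivot",s("top",o,[(460,70)],91)[0].tolist())
print("frame holes",s("top",o,[(113,211),(61,325),(92,332)],14)[:,:2].tolist())
print("cover holes",s("top",o,[(698,117),(697,178),(679,237),(714,237)],12)[:,:2].tolist())
o=[235,195]; print("side frame holes",s("side",o,[(254,502),(419,520),(412,550)],14)[:,:2].tolist())
print("side cover holes",s("side",o,[(133,92),(197,95),(262,87),(260,105)],12)[:,:2].tolist())
print("side screws",s("side",o,[(70,250),(302,287),(320,228)],13)[:,:2].tolist())
print("side foot corners",s("side",o,[(55,262),(75,195),(333,232),(317,297)],12)[:,:2].tolist())
print("side frame rect",rect(ps,"side",(275,285,328,312),(0,0,165),(180,60,255),14))
print("side pin tops z64",s("side",o,[(146,178),(290,186)],64)[:,:2].tolist())
# keeper / bottle / tub
for nm,uv,z in(("bottle",(262,147),283),("tub",(173,160),62),("keeper peg",(236.7,185.2),106)): print(nm,onz("top",[uv],z)[0,:2].round())
E
```

```text
top ((541.8953857421875, -31.806304931640625), (95.51993560791016, 185.84579467773438), 78.39929962158203) 125
side ((547.5928955078125, -25.88646697998047), (101.4218521118164, 189.20892333984375), 78.88334655761719) 124
top foot corners [[643.6, -4.5], [623.9, -96.8], [442.9, -64.9], [459.7, 29.7]]
top screws [[633.1, -12.4], [617.0, -85.4], [455.0, -52.6], [470.3, 20.0]]
shoulder/pin top [[577.8, -43.1], [483.5, -8.0], [478.8, -35.4]] pivot [614.8, -47.5, 91.0]
frame holes [[511.7, 247.2], [417.6, 285.3], [412.1, 259.3]]
cover holes [[591.0, -236.5], [540.1, -235.4], [491.4, -220.6], [491.4, -249.2]]
side frame holes [[513.3, 246.7], [413.1, 257.9], [419.8, 284.9]]
side cover holes [[592.5, -237.2], [541.9, -235.8], [490.0, -251.3], [492.5, -223.8]]
side screws [[635.1, -16.4], [472.0, 19.0], [455.3, -54.4]]
side foot corners [[645.3, -2.6], [633.8, -88.3], [446.0, -51.3], [462.1, 28.8]]
side frame rect (((464.93902587890625, 257.9136962890625), (57.02987289428711, 133.1392822265625), 76.29065704345703), 103)
side pin tops z64 [[582.9, -35.1], [481.3, -30.9]]
bottle [ 722. -207.]
tub [741. 159.]
keeper peg [ 625. -108.]
```

Estimates: seat ≈ (531,-30.5), yaw -11.4°. Frame ≈ (464,259.4), yaw -14.5°. Cover ≈ (541.3,-236), yaw about 0. The tool is at yaw +17.75° now. Moving to the frame.

```bash
python3 -m creep '[[0,[48,33,0],[0,0,-0.11]],[0,[48,33,0],[0,0,-0.11]],[0,[48,33,0],[0,0,-0.11]],[0,[48,33,0],[0,0,-0.11]],[0,[48,33,0],[0,0,-0.12]]]' 60
python3 -m creep '[[0,[15,55,0],[0,0,0]],[0,[15,55,0],[0,0,0]],[0,[15,55,0],[0,0,0]],[0,[15,55,0],[0,0,0]],[0,[15,55,0],[0,0,0]]]'
```

```text
t: 0.72
eef_pos: [431.7, -428.9, 230.9]
tcp_rot: [-0.0, 0.992, -0.127, -0.0]
wrist_force: [0.9, -1.0, -0.4]
finger_gap: 1.002
grasp_force: 0.0
t: 1.35
eef_pos: [505.6, -153.4, 231.1]
tcp_rot: [-0.0, 0.992, -0.125, -0.0]
wrist_force: [0.3, 0.2, 0.4]
finger_gap: 1.0
grasp_force: 0.0
```

```bash
python3 -m creep '[[0,[-5,52,0],[0,0,0]],[0,[-5,52,0],[0,0,0]],[0,[-5,52,0],[0,0,0]],[0,[-5,52,0],[0,0,0]],[0,[-5,52,0],[0,0,0]]]'
python3 -m creep '[[0,[-5,52,-10],[0,0,0]],[0,[-6,51,-20],[0,0,0]],[0,[-6,50,-30],[0,0,0]],[0,[0,0,-50],[0,0,0]],[0,[0,0,-40],[0,0,0]]]'
python3 -c "
from cell import robot
s=robot.read_state();print(s['eef_pos'],s['tcp_rot'])"
```

```text
t: 1.98
eef_pos: [480.0, 106.3, 231.1]
tcp_rot: [0.0, 0.992, -0.125, -0.0]
wrist_force: [0.9, -0.7, -0.2]
finger_gap: 1.002
grasp_force: 0.0
t: 2.6
eef_pos: [462.6, 258.3, 79.4]
tcp_rot: [0.0, 0.992, -0.124, -0.001]
wrist_force: [0.3, -0.2, 0.6]
finger_gap: 0.997
grasp_force: 0.0
[462.61888596 258.29088963  79.35398026] [ 2.63260891e-04  9.92294087e-01 -1.23903443e-01 -5.59270842e-04]
```

```bash
python3 -m creep '[[0,[1.4,1.1,-40],[0,0,-0.005]],[0,[0,0,-20],[0,0,0]],[0,[0,0,-10],[0,0,0]],[0,[0,0,-5],[0,0,0]],[0,[0,0,-3],[0,0,0]]]'
python3 -m creep '[[60,[0,0,0],[0,0,0]],[120,[0,0,0],[0,0,0]],[255,[0,0,0],[0,0,0]],[255,[0,0,0],[0,0,0]],[255,[0,0,0],[0,0,0]]]' 60
```

```text
t: 3.22
eef_pos: [465.3, 259.1, 3.7]
tcp_rot: [-0.0, 0.992, -0.127, 0.0]
wrist_force: [0.3, -0.1, 1.1]
finger_gap: 0.999
grasp_force: 0.0
t: 3.85
eef_pos: [465.2, 259.0, 4.3]
tcp_rot: [-0.0, 0.992, -0.127, 0.001]
wrist_force: [-2.3, -1.1, 6.7]
finger_gap: 0.589
grasp_force: 61.9
```

```bash
python3 -m creep '[[255,[0,0,10],[0,0,0]],[255,[0,0,40],[0,0,0]],[255,[0,0,40],[0,0,0]],[255,[0,0,20],[0,0,0]],[255,[8,-40,0],[0,0,0.054]]]'
python3 -m creep '[[255,[10,-45,0],[0,0,0]],[255,[10,-45,0],[0,0,0]],[255,[10,-45,0],[0,0,0]],[255,[10,-45,0],[0,0,0]],[255,[10,-40,0],[0,0,0]]]'
python3 -m creep '[[255,[9,-30,0],[0,0,0]],[255,[0,0,0],[0,0,0]],[255,[0,0,0],[0,0,0]]]'
python3 - <<'E'
from h import *
for n,b in(("top",(190,165,260,240,)),("side",(230,180,330,270))):
    p,d=robot.capture(n); np.savez(n+"1.npz",p=p,d=d); x0,y0,x1,y1=b; crop(n,p,x0,y0,x1,y1,6,f"pics/{n}1.png")
s=robot.read_state(); print(s['eef_pos'],s['tcp_rot'],s['wrist_force'],s['moment'])
print(rect(np.load("top1.npz")['p'],"top",(195,175,245,235),(0,0,165),(180,60,255),s['eef_pos'][2]+10))
a,b=(cv2.imread(f"pics/{n}1.png") for n in("top","side")); b=cv2.resize(b,None,fx=.6,fy=.6)
o=np.zeros((max(len(a),len(b)),a.shape[1]+b.shape[1],3),np.uint8); o[:len(a),:a.shape[1]]=a; o[:len(b),a.shape[1]:]=b; cv2.imwrite("pics/j1.png",o); print(o.shape)
E
```

```text
t: 4.47
eef_pos: [473.4, 222.5, 116.0]
tcp_rot: [-0.002, 0.995, -0.097, 0.002]
wrist_force: [1.0, -1.1, -2.3]
finger_gap: 0.584
grasp_force: 63.1
t: 5.1
eef_pos: [522.9, -3.1, 113.9]
tcp_rot: [0.0, 0.995, -0.101, 0.0]
wrist_force: [0.2, 0.3, -2.4]
finger_gap: 0.581
grasp_force: 63.1
t: 5.48
eef_pos: [531.6, -30.6, 113.6]
tcp_rot: [-0.0, 0.995, -0.1, -0.0]
wrist_force: [-0.4, 0.6, -1.5]
finger_gap: 0.583
grasp_force: 63.1
[531.67047816 -29.86118644 113.52807588] [-2.98737695e-04  9.95031095e-01 -9.95641986e-02 -1.45129762e-05] [ 0.76480319 -0.03962979 -1.0661831 ] [0.01121087 0.01605153 0.01345064]
(((614.2393798828125, -76.53382110595703), (16.18324851989746, 45.64693069458008), 9.611654281616211), 32)
(450, 780, 3)
```

View pics/j1.png

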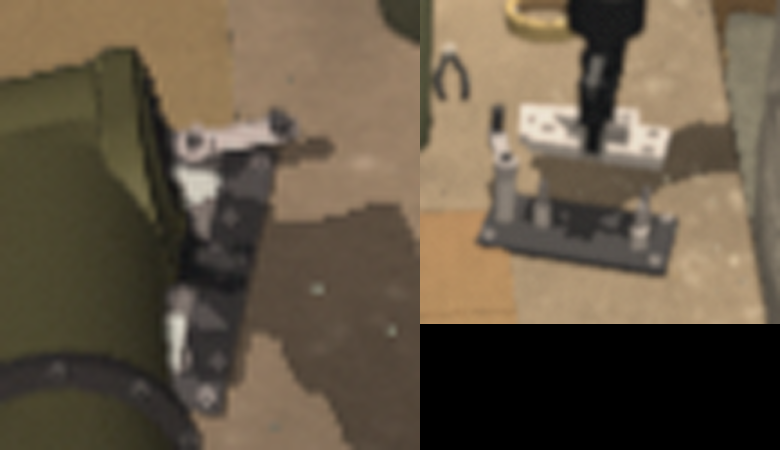

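Side view: the frame hangs level above the base, single-hole end towards the keeper pivot, at about u 258–300, v 209–223. Its centre along the length can be measured here.

```bash
python3 - <<'E'
from h import *
p=np.load("side1.npz")['p']; h=cv2.cvtColor(p,cv2.COLOR_RGB2HSV)
m=np.zeros(p.shape[:2],np.uint8); m[204:228,254:304]=cv2.inRange(h[204:228,254:304],(0,0,165),(180,60,255))
n,l,st,c=cv2.connectedComponentsWithStats(m); k=np.isin(l,[i for i in range(1,n) if st[i,4]>25]); print(st[1:])
q=np.argwhere(k)[:,::-1]
r=cv2.minAreaRect(onz("side",q,123.5)[:,:2].astype(np.float32)); print(r)
c,d=ray("side",[[260,212]]); 
g=h[206:222,254:304,2]; print(g)
E
```

```text
[[257 209  17  12 160]
 [282 210  18  14 144]
 [254 219   1   3   3]
 [255 224   2   2   3]]
((535.52294921875, -40.02071762084961), (85.77312469482422, 145.79786682128906), 86.04347229003906)
[[180 179 176 175 177 178 180 175 175 176 179 181 185 188 189 183 179 178
  168 134  78  31  37  42  39  28  24  27  33  50 105 158 175 176 175 175
  174 175 176 180 181 180 177 176 172 167 164 164 167 169]
 [176 177 177 176 176 177 177 176 175 176 178 177 180 185 189 186 180 177
  168 136  78  30  31  36  32  26  23  28  31  53 108 160 174 174 172 173
  172 171 172 175 176 176 176 174 172 168 166 168 168 170]
 [173 175 175 180 190 194 195 192 189 188 188 189 189 190 191 191 188 185
  176 141  79  31  25  28  30  23  23  26  28  52 108 159 174 172 170 172
  174 172 170 170 172 173 174 172 172 169 169 170 171 171]
 [167 175 175 190 216 225 225 224 221 218 219 217 217 215 212 210 211 210
  200 160  91  32  21  25  25  24  25  23  27  60 125 175 189 184 182 183
  180 172 168 168 169 171 172 172 170 169 167 169 171 170]
 [164 175 176 196 228 236 235 234 232 231 231 231 230 227 226 227 229 231
  225
[... 1705 characters left out ...]
109 114 149 204 230
  233 232 229 222 214 217 226 231 206 143  96  87  88  89]
 [190 179 177 163 147 145 157 170 176 182 185 192 198 205 215 218 216 215
  213 194 149  96  49  22  22  44  83 120 146 150 143 136 137 166 214 231
  232 230 228 227 226 229 233 228 184 122  90  88  88  89]
 [194 183 179 172 164 154 144 141 142 143 145 151 155 164 172 174 178 183
  189 180 140  89  45  21  23  50  91 142 189 200 193 186 181 196 226 233
  230 222 206 201 211 225 231 221 166 107  87  88  88  89]
 [186 178 180 182 177 166 153 142 140 139 135 133 137 138 142 141 141 147
  153 148 121  87  51  32  30  54  94 142 188 206 207 208 207 212 226 230
  227 205 180 174 188 218 230 209 150  99  89  89  90  90]]
```

```bash
python3 - <<'E'
from h import *
w=onz("side",[[260.5,212.9],[294.2,216.3],[293,221.3]],123.5)[:,:2]; mid=(w[1]+w[2])/2; d=w[0]-mid
print(w.round(1),"centre",((w[0]+mid)/2).round(1),np.linalg.norm(d),np.degrees(np.arctan2(d[1],d[0])))
# base pins/shoulders in side view (initial picture): pixels given seat guess
for sx,sy,a in((531,-30.5,-11.4),):
    R=np.array([[np.cos(np.radians(a)),-np.sin(np.radians(a))],[np.sin(np.radians(a)),np.cos(np.radians(a))]])
    P=np.array([[50,0],[-50,14],[-50,-14],[88,0]])@R.T+[sx,sy]
    for n,o in(("top",[130,175]),("side",[235,195])):
        for z in(32,64,91): print(n,z,((proj(n,np.c_[P,np.full(4,z)])-o+.4)*5).round(0).tolist())
E
```

```text
[[596.6 -54.1]
 [479.3 -38.6]
 [485.   -5.7]] centre [539.4 -38.1] 118.86740039622349 -15.564455775758129
top 32 [[459.0, 126.0], [415.0, 242.0], [449.0, 249.0], [469.0, 81.0]]
top 64 [[454.0, 119.0], [409.0, 238.0], [444.0, 245.0], [464.0, 74.0]]
top 91 [[450.0, 113.0], [404.0, 234.0], [439.0, 242.0], [461.0, 67.0]]
side 32 [[149.0, 211.0], [284.0, 243.0], [290.0, 221.0], [97.0, 204.0]]
side 64 [[150.0, 174.0], [287.0, 205.0], [293.0, 183.0], [98.0, 167.0]]
side 91 [[151.0, 142.0], [289.0, 172.0], [295.0, 151.0], [99.0, 134.0]]
```

The predicted pin pixels match the picture to within about 0.3 px, so I'm keeping that base pose. Lowering carefully and watching the force.

```bash
python3 -m creep '[[255,[0.5,-0.8,-20],[0,0,0]],[255,[0,0,-14],[0,0,0]],[255,[0,0,-6],[0,0,0]],[255,[0,0,-4],[0,0,0]],[255,[0,0,0],[0,0,0]]]'
python3 -m creep '[[255,[0,0,-3],[0,0,0]],[255,[0,0,-3],[0,0,0]],[255,[0,0,0],[0,0,0]]]'
```

```text
t: 6.2
eef_pos: [532.5, -31.8, 69.3]
tcp_rot: [-0.0, 0.995, -0.1, -0.0]
wrist_force: [-0.6, -0.1, -1.7]
finger_gap: 0.585
grasp_force: 63.1
t: 6.58
eef_pos: [532.8, -31.6, 63.3]
tcp_rot: [-0.0, 0.995, -0.1, 0.0]
wrist_force: [1.6, 0.4, -1.6]
finger_gap: 0.583
grasp_force: 63.2
```

```bash
python3 -m creep '[[255,[0,0,-3],[0,0,0]],[255,[0,0,-2],[0,0,0]],[255,[0,0,0],[0,0,0]]]'
python3 -c "
from cell import robot
s=robot.read_state();print(s['wrist_force'],s['moment'])"
```

```text
t: 6.95
eef_pos: [533.5, -30.7, 58.2]
tcp_rot: [-0.001, 0.995, -0.1, 0.001]
wrist_force: [4.4, 5.3, -2.9]
finger_gap: 0.583
grasp_force: 63.0
[ 4.35775201  5.32634018 -2.91269581] [ 1.21708288 -0.90358884 -0.32130654]
```

The noses are in the holes and push +x/+y. I'll follow that push.

```bash
python3 -m creep '[[255,[0.8,1,0],[0,0,0]],[255,[0,0,-2],[0,0,0]],[255,[0,0,0],[0,0,0]]]'
python3 -c "
from cell import robot
s=robot.read_state();print(s['wrist_force'],s['moment'])"
```

```text
t: 7.32
eef_pos: [533.5, -30.5, 56.2]
tcp_rot: [-0.0, 0.995, -0.1, 0.0]
wrist_force: [3.4, 3.4, 0.1]
finger_gap: 0.585
grasp_force: 63.3
[3.36308527 3.4183171  0.07992441] [ 1.0461884  -0.51076895 -0.25447568]
```

```bash
python3 -m creep '[[255,[0.7,0.8,0],[0,0,-0.005]],[255,[0,0,-3],[0,0,0]],[255,[0,0,-3],[0,0,0]],[255,[0,0,0],[0,0,0]]]'
python3 -c "
from cell import robot
s=robot.read_state();print(s['wrist_force'],s['moment'])"
```

```text
t: 7.82
eef_pos: [533.4, -30.5, 49.8]
tcp_rot: [0.0, 0.995, -0.103, -0.001]
wrist_force: [0.5, 0.7, -1.2]
finger_gap: 0.584
grasp_force: 63.2
[ 0.52058645  0.74259251 -1.17029294] [ 0.20594204 -0.17688512 -0.06155848]
```

```bash
python3 -m creep '[[255,[0,0,-4],[0,0,0]],[255,[0,0,-4],[0,0,0]],[255,[0,0,-3],[0,0,0]],[255,[0,0,-1.5],[0,0,0]],[255,[0,0,0],[0,0,0]]]'
python3 -c "
from cell import robot
s=robot.read_state();print(s['wrist_force'],s['moment'])"
```

```text
t: 8.45
eef_pos: [533.8, -30.2, 37.6]
tcp_rot: [0.0, 0.995, -0.103, -0.0]
wrist_force: [0.6, 0.4, -2.2]
finger_gap: 0.585
grasp_force: 63.1
[ 0.5813655   0.39031185 -2.24646933] [0.02657514 0.02871888 0.01388091]
```

```bash
python3 -m creep '[[255,[0,0,-1],[0,0,0]],[255,[0,0,-1],[0,0,0]],[255,[0,0,-0.7],[0,0,0]],[255,[0,0,0],[0,0,0]]]'
python3 -c "
from cell import robot
s=robot.read_state();print(s['wrist_force'],s['moment'],s['eef_pos'])"
```

```text
t: 8.95
eef_pos: [534.0, -30.2, 36.3]
tcp_rot: [0.0, 0.995, -0.103, 0.0]
wrist_force: [-3.0, -0.5, 12.1]
finger_gap: 0.581
grasp_force: 64.6
[-2.98580001 -0.54643223 12.12283157] [ 0.0562047   0.75455819 -0.01225907] [534.03609966 -30.15914457  36.25192893]
```

```bash
python3 -m creep '[[120,[0,0,0],[0,0,0]],[0,[0,0,0],[0,0,0]],[0,[0,0,0],[0,0,0]],[0,[0,0,10],[0,0,0]],[0,[0,0,40],[0,0,0]]]'
python3 -m creep '[[0,[0,0,45],[0,0,0]],[0,[1,-30,0],[0,0,0.1]],[0,[2,-50,0],[0,0,0.1]],[0,[2,-50,0],[0,0,0]],[0,[2,-50,0],[0,0,0]]]'
python3 -m creep '[[0,[0,-26,-20],[0,0,0]],[0,[0,0,-40],[0,0,0]],[0,[0,0,0],[0,0,0]]]'
python3 - <<'E'
from h import *
for n,b in(("top",(190,165,290,240,)),("side",(230,180,330,270))):
    p,d=robot.capture(n); np.savez(n+"2.npz",p=p,d=d); x0,y0,x1,y1=b; crop(n,p,x0,y0,x1,y1,4,f"pics/{n}2.png")
s=robot.read_state(); print(s['eef_pos'],s['tcp_rot'],s['wrist_force'],s['moment'])
a,b=(cv2.imread(f"pics/{n}2.png") for n in("top","side"))
o=np.zeros((max(len(a),len(b)),a.shape[1]+b.shape[1],3),np.uint8); o[:len(a),:a.shape[1]]=a; o[:len(b),a.shape[1]:]=b; cv2.imwrite("pics/j2.png",o); print(o.shape)
E
```

```text
t: 9.57
eef_pos: [532.6, -30.1, 84.4]
tcp_rot: [0.0, 0.995, -0.103, -0.002]
wrist_force: [-0.5, -0.1, 0.1]
finger_gap: 0.996
grasp_force: 0.0
t: 10.2
eef_pos: [541.0, -211.7, 130.8]
tcp_rot: [0.0, 1.0, -0.003, 0.0]
wrist_force: [0.5, 0.1, 0.2]
finger_gap: 1.001
grasp_force: 0.0
t: 10.58
eef_pos: [538.5, -234.5, 67.0]
tcp_rot: [-0.002, 1.0, -0.003, -0.003]
wrist_force: [-1.2, 1.2, 0.5]
finger_gap: 1.0
grasp_force: 0.0
[ 541.11307282 -234.72522519   70.20683252] [-6.05772927e-04  9.99997288e-01 -2.22497739e-03 -3.25027781e-04] [0.04097801 0.17694013 0.32750166] [-0.07381161  0.01379333  0.00248661]
(360, 800, 3)
```

View pics/j2.png

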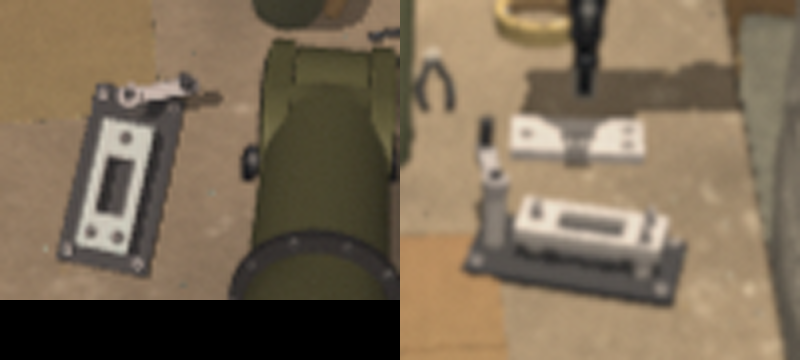

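The frame is seated over all three pins, and the cover lies untouched under the gripper. I'll measure the seated frame as the reference for the cover.

```bash
python3 - <<'E'
from h import *
p=np.load("top2.npz")['p']
print(rect(p,"top",(200,190,236,232),(0,0,175),(180,60,255),46))
print("holes",onz("top",np.array([[126,138],[91,231],[118,237]])/4+[190,165]-.37,46).round(1)[:,:2].tolist())
q=np.load("side2.npz")['p']
print("side cover holes",onz("side",np.array([[529,133],[627,129],[627,147]])/4+[130,180]-.37,12).round(1)[:,:2].tolist())
print(rect(q,"side",(352-100,225,400-100,245),(0,0,175),(180,60,255),46))
E
python3 -m creep '[[0,[0,-1,-30],[0,0,0]],[0,[0,0,-20],[0,0,0]],[0,[0,0,-9],[0,0,0]],[0,[0,0,-5],[0,0,0]],[0,[0,0,-3],[0,0,0]]]'
```

```text
(((532.11767578125, -30.770668029785156), (49.75067138671875, 126.9527816772461), 78.42876434326172), 80)
holes [[580.4, -41.2], [485.9, -8.0], [480.0, -35.3]]
side cover holes [[589.8, -238.3], [492.4, -252.0], [493.6, -217.9]]
(((544.55810546875, -33.9359245300293), (58.739990234375, 111.42623138427734), 79.9168930053711), 74)
t: 11.3
eef_pos: [541.6, -237.1, 3.8]
tcp_rot: [0.0, 1.0, -0.003, 0.001]
wrist_force: [-0.7, -0.3, 0.3]
finger_gap: 0.999
grasp_force: 0.0
```

```bash
python3 -m creep '[[0,[0,0.8,-3],[0,0,0]],[0,[0,0,-2],[0,0,0]],[60,[0,0,0],[0,0,0]],[110,[0,0,0],[0,0,0]],[255,[0,0,0],[0,0,0]]]' 60
python3 -m creep '[[255,[0,0,0],[0,0,0]],[255,[0,0,0],[0,0,0]]]'
```

```text
t: 11.92
eef_pos: [541.0, -236.4, -1.3]
tcp_rot: [0.0, 1.0, -0.003, 0.0]
wrist_force: [-1.2, 0.5, 5.9]
finger_gap: 0.705
grasp_force: 65.3
t: 12.18
eef_pos: [541.0, -236.3, -1.3]
tcp_rot: [0.0, 1.0, -0.003, 0.0]
wrist_force: [-0.6, 0.6, 5.6]
finger_gap: 0.705
grasp_force: 65.3
```

```bash
python3 -m creep '[[255,[0,0,10],[0,0,0]],[255,[0,0,40],[0,0,0]],[255,[0,0,45],[0,0,0]],[255,[0,0,36],[0,0,0]],[255,[-2,36,0],[0,0,0]]]'
python3 -m creep '[[255,[-2,45,0],[0,0,-0.1]],[255,[-2,45,0],[0,0,-0.097]],[255,[-2,45,0],[0,0,0]],[255,[-1,35,0],[0,0,0]],[255,[0,0,0],[0,0,0]]]'
python3 -m creep '[[255,[0,0,0],[0,0,0]]]'
python3 - <<'E'
from h import *
s=robot.read_state(); print(s['eef_pos'],s['tcp_rot'],s['wrist_force'],np.degrees(2*np.arctan2(s['tcp_rot'][2],s['tcp_rot'][1])))
E
```

```text
t: 12.8
eef_pos: [540.3, -203.8, 132.3]
tcp_rot: [0.002, 1.0, -0.006, 0.003]
wrist_force: [0.4, 1.0, -3.2]
finger_gap: 0.701
grasp_force: 66.4
t: 13.42
eef_pos: [531.7, -26.4, 129.6]
tcp_rot: [-0.001, 0.995, -0.099, 0.0]
wrist_force: [0.5, -0.4, -2.3]
finger_gap: 0.707
grasp_force: 66.4
t: 13.55
eef_pos: [531.8, -30.9, 129.2]
tcp_rot: [0.0, 0.995, -0.101, -0.0]
wrist_force: [0.8, -0.2, -2.7]
finger_gap: 0.705
grasp_force: 66.4
[531.76755055 -30.90974293 129.23492052] [ 3.12954109e-04  9.94842338e-01 -1.01432835e-01 -6.84084843e-05] [ 0.81201533 -0.19644878 -2.71564662] -11.643371464098086
```

```bash
python3 -m creep '[[255,[0.4,0.7,-30],[0,0,0]],[255,[0,0,-20],[0,0,0]],[255,[0,0,-10],[0,0,0]],[255,[0,0,-4],[0,0,0]],[255,[0,0,0],[0,0,0]]]'
python3 -m creep '[[255,[0,0,-3],[0,0,0]],[255,[0,0,-2],[0,0,0]],[255,[0,0,0],[0,0,0]]]'
python3 -c "
from cell import robot
s=robot.read_state();print(s['wrist_force'],s['moment'],s['eef_pos'])"
```

```text
t: 14.18
eef_pos: [532.6, -30.0, 65.3]
tcp_rot: [0.0, 0.995, -0.102, 0.0]
wrist_force: [-0.2, -0.6, -2.5]
finger_gap: 0.698
grasp_force: 66.4
t: 14.55
eef_pos: [532.3, -29.6, 60.1]
tcp_rot: [0.0, 0.995, -0.101, 0.0]
wrist_force: [-1.1, 0.7, -2.7]
finger_gap: 0.702
grasp_force: 66.4
[-1.06857907  0.69211028 -2.67393996] [ 0.072361   -0.02508907 -0.0049636 ] [532.28251694 -29.63859343  60.10500569]
```

```bash
python3 -m creep '[[255,[0,0,-3],[0,0,0]],[255,[0,0,-2],[0,0,0]],[255,[0,0,0],[0,0,0]]]'
python3 -c "
from cell import robot
s=robot.read_state();print(s['wrist_force'],s['moment'],s['eef_pos'])"
```

```text
t: 14.92
eef_pos: [532.2, -29.6, 54.9]
tcp_rot: [0.0, 0.995, -0.101, -0.0]
wrist_force: [-0.5, 0.3, -2.4]
finger_gap: 0.705
grasp_force: 66.4
[-0.50044565  0.29902465 -2.37307315] [-0.03021425 -0.03643049 -0.01513984] [532.15831974 -29.61557227  54.85005153]
```

```bash
python3 -m creep '[[255,[0,0,-4],[0,0,0]],[255,[0,0,-3],[0,0,0]],[255,[0,0,-1.5],[0,0,0]],[255,[0,0,-1],[0,0,0]],[255,[0,0,0],[0,0,0]]]'
python3 -m creep '[[255,[0,0,-0.8],[0,0,0]],[255,[0,0,0],[0,0,0]]]'
python3 -c "
from cell import robot
s=robot.read_state();print(s['wrist_force'],s['moment'],s['eef_pos'])"
```

```text
t: 15.55
eef_pos: [532.3, -29.6, 45.5]
tcp_rot: [-0.0, 0.995, -0.101, -0.0]
wrist_force: [-0.7, 0.4, -2.0]
finger_gap: 0.704
grasp_force: 66.4
t: 15.8
eef_pos: [532.3, -29.6, 44.8]
tcp_rot: [-0.0, 0.995, -0.101, 0.0]
wrist_force: [-0.8, 1.1, -2.5]
finger_gap: 0.704
grasp_force: 66.4
[-0.75053972  1.07050892 -2.50059083] [ 0.02401171  0.03344897 -0.03836081] [532.33029863 -29.62878713  44.79901943]
```

```bash
python3 -m creep '[[255,[0,0,-0.8],[0,0,0]],[255,[0,0,-0.8],[0,0,0]],[255,[0,0,0],[0,0,0]]]'
python3 -c "
from cell import robot
s=robot.read_state();print(s['wrist_force'],s['moment'],s['eef_pos'])"
```

```text
t: 16.18
eef_pos: [532.4, -29.7, 44.6]
tcp_rot: [0.0, 0.995, -0.101, 0.001]
wrist_force: [-3.6, 0.3, 14.0]
finger_gap: 0.702
grasp_force: 68.1
[-3.61320416  0.31719161 13.95427334] [0.02423851 0.92979956 0.01533795] [532.41993396 -29.65562279  44.55683777]
```

The cover is seated, with a 14 N contact force. Release, lift, and check while planning the keeper push.

```bash
python3 -m creep '[[120,[0,0,0],[0,0,0]],[0,[0,0,0],[0,0,0]],[0,[0,0,0],[0,0,0]],[0,[0,0,10],[0,0,0]],[0,[0,0,40],[0,0,0]]]'
python3 -m creep '[[120,[0,0,50],[0,0,0]],[255,[0,50,0],[0,0,0]],[255,[0,50,0],[0,0,0]],[255,[0,50,0],[0,0,0]],[255,[0,0,0],[0,0,0]]]'
python3 - <<'E'
from h import *
for n,b in(("top",(190,165,290,240,)),("side",(230,180,330,270))):
    p,d=robot.capture(n); np.savez(n+"3.npz",p=p,d=d); x0,y0,x1,y1=b; crop(n,p,x0,y0,x1,y1,4,f"pics/{n}3.png")
s=robot.read_state(); print(s['eef_pos'],s['tcp_rot'],s['finger_gap'],s['joint_pos'])
a,b=(cv2.imread(f"pics/{n}3.png") for n in("top","side"))
o=np.zeros((max(len(a),len(b)),a.shape[1]+b.shape[1],3),np.uint8); o[:len(a),:a.shape[1]]=a; o[:len(b),a.shape[1]:]=b; cv2.imwrite("pics/j3.png",o)
for f in (276,260,245,230,215,200,190,180,174,168.4):
    r=np.radians(f); pg=np.array([618.5,-47.5])+58*np.array([np.cos(r),np.sin(r)]); n=np.array([np.sin(r),-np.cos(r)])
    print(f,pg.round(1),"finger d20",(pg-20*n).round(1),"d32",(pg-32*n).round(1))
E
```

```text
t: 16.8
eef_pos: [531.0, -29.6, 92.4]
tcp_rot: [0.0, 0.995, -0.101, -0.002]
wrist_force: [0.7, -0.9, 1.3]
finger_gap: 1.0
grasp_force: 0.0
t: 17.42
eef_pos: [531.8, 125.9, 144.0]
tcp_rot: [-0.002, 0.995, -0.098, 0.0]
wrist_force: [0.0, -1.1, 0.6]
finger_gap: 0.002
grasp_force: 0.0
[532.19506188 120.61948117 143.48529851] [ 1.34009322e-04  9.94915272e-01 -1.00715341e-01  5.18653647e-05] 3.136859954915726e-05 [-0.03343583  0.48560445 -0.34891848  1.83299902  0.21262351  0.85949161
 -2.25730722]
276 [ 624.6 -105.2] finger d20 [ 644.5 -103.1] d32 [ 656.4 -101.8]
260 [ 608.4 -104.6] finger d20 [ 628.1 -108.1] d32 [ 639.9 -110.2]
245 [ 594.  -100.1] finger d20 [ 612.1 -108.5] d32 [ 623.  -113.6]
230 [581.2 -91.9] finger d20 [ 596.5 -104.8] d32 [ 605.7 -112.5]
215 [571.  -80.8] finger d20 [582.5 -97.2] d32 [ 589.3 -107. ]
200 [564.  -67.3] finger d20 [570.8 -86.1] d32 [574.9 -97.4]
190 [561.4 -57.6] finger d20 [564.9 -77.3] d32 [566.9 -89.1]
180 [560.5 -47.5] finger d20 [560.5 -67.5] d32 [560.5 -79.5]
174 [560.8 -41.4] finger d20 [558.7 -61.3] d32 [557.5 -73.3]
168.4 [561.7 -35.8] finger d20 [557.7 -55.4] d32 [555.3 -67.2]
```

View pics/j3.png

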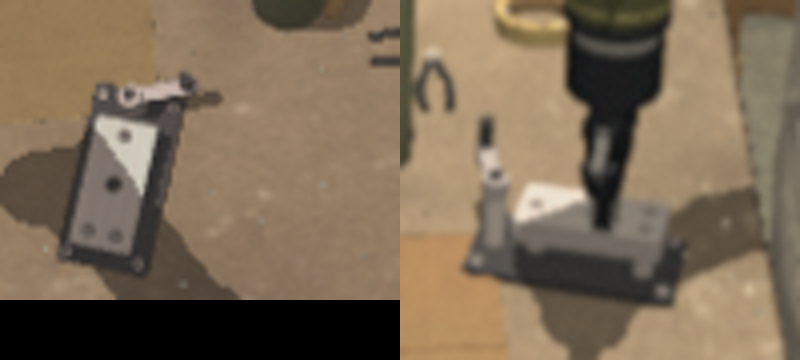

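The cover lies flush on the frame with its pin holes in line, and the keeper is still out, peg at about (237,185) in the top image. Now I'll go behind the peg with shut fingers.

```bash
python3 -m creep '[[255,[25,-44,0],[0,0,0]],[255,[25,-44,0],[0,0,0]],[255,[25,-44,0],[0,0,0]],[255,[25,-44,0],[0,0,0]],[255,[27,-46,0],[0,0,0]]]'
python3 -m creep '[[255,[0,0,0],[0,0,0]],[255,[0,0,-25],[0,0,0]],[255,[0,0,-20],[0,0,0]],[255,[0,0,-12],[0,0,0]],[255,[0,0,0],[0,0,0]]]'
```

```text
t: 18.15
eef_pos: [659.3, -105.4, 143.4]
tcp_rot: [0.0, 0.995, -0.103, -0.0]
wrist_force: [1.5, 1.7, -0.1]
finger_gap: -0.004
grasp_force: 0.0
t: 18.77
eef_pos: [658.5, -102.0, 85.5]
tcp_rot: [0.0, 0.995, -0.102, -0.001]
wrist_force: [0.2, -0.3, 0.4]
finger_gap: -0.001
grasp_force: 0.0
```

```bash
python3 -m creep '[[255,[-8,-1,0],[0,0,0]],[255,[-7,-1,0],[0,0,0]],[255,[-8,-2,0],[0,0,0]],[255,[-8,-2,0],[0,0,0]],[255,[-8,-0.5,0],[0,0,0]]]'
python3 -m creep '[[255,[-8,0,0],[0,0,0]],[255,[-8,2,0],[0,0,0]],[255,[-7,2,0],[0,0,0]],[255,[-7,4,0],[0,0,0]],[255,[-7,4,0],[0,0,0]]]'
```

```text
t: 19.4
eef_pos: [619.9, -108.2, 86.4]
tcp_rot: [-0.0, 0.995, -0.102, 0.0]
wrist_force: [1.0, 0.1, 0.5]
finger_gap: -0.004
grasp_force: 0.6
t: 20.02
eef_pos: [583.2, -95.7, 86.2]
tcp_rot: [-0.0, 0.995, -0.101, 0.0]
wrist_force: [4.5, 1.4, -0.6]
finger_gap: 0.001
grasp_force: 1.7
```

```bash
python3 -m creep '[[255,[-6,5,0],[0,0,0]],[255,[-6,5,0],[0,0,0]],[255,[-3,5,0],[0,0,0]],[255,[-3,5,0],[0,0,0]],[255,[-2,5,0],[0,0,0]]]'
python3 - <<'E'
from h import *
p,d=robot.capture("side"); crop("side",p,230,180,330,270,5,"pics/side4.png")
E
```

```text
t: 20.65
eef_pos: [562.9, -71.0, 86.1]
tcp_rot: [0.0, 0.995, -0.102, -0.0]
wrist_force: [0.3, -1.5, -0.9]
finger_gap: -0.001
grasp_force: 0.5
```

View pics/side4.png

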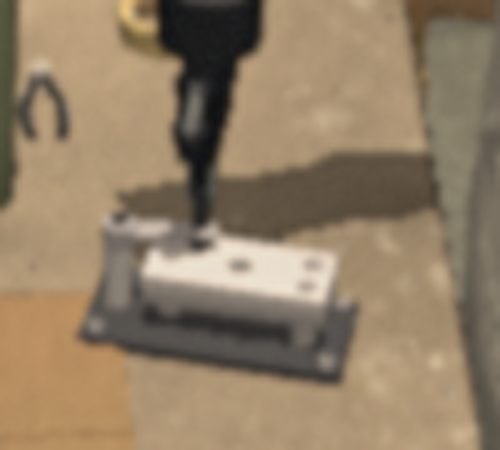

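The keeper arm runs from its pivot at (122,218) in to the finger at (200,240), partly over the cover. I'll keep pushing to the stop.

```bash
python3 -m creep '[[255,[-1,5,0],[0,0,0]],[255,[-1,4,0],[0,0,0]],[255,[-1,3,0],[0,0,0]],[255,[0,2,0],[0,0,0]],[255,[0,0,0],[0,0,0]]]'
python3 -m creep '[[255,[0,2,0],[0,0,0]],[255,[0,2,0],[0,0,0]],[255,[0,0,0],[0,0,0]]]'
```

```text
t: 21.32
eef_pos: [560.3, -56.8, 86.2]
tcp_rot: [-0.0, 0.995, -0.101, -0.0]
wrist_force: [-0.1, 0.3, 0.9]
finger_gap: 0.003
grasp_force: 0.0
t: 21.7
eef_pos: [560.3, -55.3, 86.2]
tcp_rot: [0.001, 0.995, -0.102, 0.0]
wrist_force: [0.1, -5.7, 0.7]
finger_gap: 0.001
grasp_force: 2.9
```

```bash
python3 -m creep '[[255,[0,1.5,0],[0,0,0]],[255,[0,1.5,0],[0,0,0]],[255,[0,0,0],[0,0,0]]]'
```

```text
t: 22.08
eef_pos: [560.3, -55.0, 86.2]
tcp_rot: [0.003, 0.995, -0.103, 0.0]
wrist_force: [1.0, -13.2, 0.3]
finger_gap: -0.001
grasp_force: 6.0
```

It stalls at the stop, at the expected position. Back off and verify.

```bash
python3 -m creep '[[255,[0,-8,0],[0,0,0]],[255,[0,-15,0],[0,0,0]],[255,[0,0,30],[0,0,0]],[255,[0,0,50],[0,0,0]],[255,[0,-50,20],[0,0,0]]]'
python3 -m creep '[[255,[-20,-60,0],[0,0,0]],[255,[-20,-60,0],[0,0,0]],[255,[0,0,0],[0,0,0]],[255,[0,0,0],[0,0,0]]]'
python3 - <<'E'
from h import *
for n,b in(("top",(190,165,290,240,)),("side",(230,180,330,270))):
    p,d=robot.capture(n); x0,y0,x1,y1=b; crop(n,p,x0,y0,x1,y1,4,f"pics/{n}5.png")
s=robot.read_state(); print(s['eef_pos'],s['wrist_force'])
a,b=(cv2.imread(f"pics/{n}5.png") for n in("top","side"))
o=np.zeros((max(len(a),len(b)),a.shape[1]+b.shape[1],3),np.uint8); o[:len(a),:a.shape[1]]=a; o[:len(b),a.shape[1]:]=b; cv2.imwrite("pics/j5.png",o)
E
```

```text
t: 22.7
eef_pos: [562.3, -119.2, 189.4]
tcp_rot: [-0.002, 0.995, -0.098, 0.002]
wrist_force: [0.4, -1.2, -1.3]
finger_gap: -0.002
grasp_force: 0.0
t: 23.2
eef_pos: [520.7, -241.6, 186.1]
tcp_rot: [-0.001, 0.995, -0.102, 0.0]
wrist_force: [0.6, 0.6, -0.4]
finger_gap: -0.001
grasp_force: 0.0
[ 521.40448699 -240.09743676  186.20219894] [-0.30961959 -0.40540287  0.20173313]
```

View pics/j5.png

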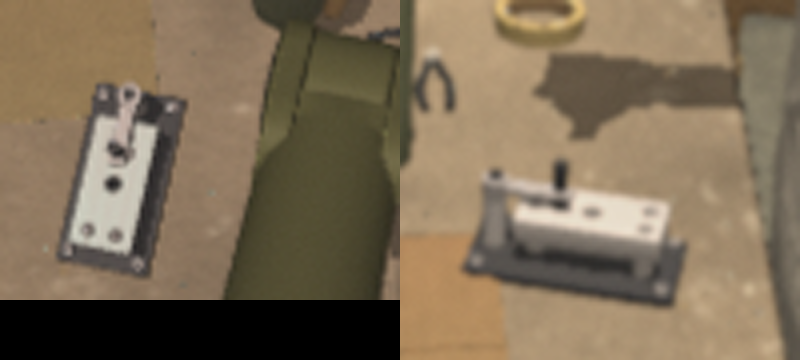

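The keeper lies along the base axis over the seated cover: pivot (129,95), peg (118,148) in the crop. The arm is clear.

```bash
python3 -c "
from cell import robot
print(robot.sign_off())"
```

```text
the job is handed in; nothing more can be done
None
```

The job is handed in at about 23 s of the 69 s: frame and cover are seated on the pins, the keeper is at its stop over the cover, and the arm is clear; the pass/fail result was not shown.

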